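# Clear the disc cutter for the next strip

## Task

Clear the disc cutter for the next strip: stand the punch that toppled in front of its slot back in the tray, on its broad head in the lane's gap between the two standing punches, and let go of it. Then grip the head of the punch that sits in the cutter and draw it straight up, without jamming it or shifting the cutter, until the groove round its shank is level with the top of the guide plate, its face clear of the slot and its lower half still guided. Finish while holding it there, and leave the strip, wax tube and steel block where they are.

Things in the scene. Friction and masses are not known exactly. Their poses are not given: they have to be found in the camera images.
- fallen_punch: toppled steel punch in front of the cutter, shank toward the robot or its left. Shank 18 mm diameter, 46 mm long; head 26 mm diameter, 24 mm long; about 0.19 kg. Origin: centre of the head's flat end; z axis from there along the punch to the shank's end (up when it stands on its head). Lying, its axis is 15 mm high at the head end, 9 mm at the other; centre of mass 29 mm from the origin
- seated_punch: steel punch in the cutter, head up, its shoulder resting on the guide plate. Shank 20 mm diameter, 46 mm long; head 28 mm diameter, 24 mm long; dark groove round the shank 22 mm below the head, hidden in the bore at first. Origin: centre of the cutting face at the lower end; z axis toward the head (shoulder at z = 46 mm, top at 70 mm). About 0.23 kg, free to turn and slide
- cutter: disc cutter, loose steel block 60 x 104 x 56 mm (x, y, z; 134 mm in y over two 10 mm high foot flanges), 2.6 kg: 18 mm die plate, 4 mm slot open at the front (-x) and ends, 34 mm guide plate with flat top at 56 mm. Four bores in a row along y, three empty. Origin: centre of the underside, z up, standing on the table. Not fastened: a punch pulled askew drags or lifts it
- guide_mouth (a point): centre of the bore's mouth where the seated punch sits, on the guide plate's top (-4, +35, 56 mm in the cutter's frame). The bore is vertical, 21 mm wide for the 20 mm shank, 34 mm long in the guide. At first the shank reaches 46 mm down from here, through the slot and 8 mm into the die; raised by 22 mm the groove is level with this point
- tray: loose wooden tray 48 x 160 mm (x, y) with one lane along y, 34 mm wide between two 7 mm rails; lane floor 8 mm above the table, rails' top at 18 mm. Origin: centre of the underside, z up. The gap for the toppled punch is the middle of the lane, over the origin
- punch_a: standing punch in the lane, on its head (22 mm diameter, 24 mm long), shank 14 mm diameter; top 78 mm above the table. Origin: centre of the head's flat end, z up. 46 to 58 mm from the tray's origin along the lane, on one side of it; punch_b is on the other
- punch_b: standing punch in the lane like punch_a, same height, head 24 mm and shank 16 mm diameter. Origin: centre of the head's flat end, z up
- strip: brass strip 32 x 140 x 2 mm (x, y, z) with three punched holes, lying on the table; origin: centre of its underside. Leave alone
- wax: tube of ring wax, 26 mm diameter, 60 mm tall, standing behind the cutter; origin: centre of its underside. Leave alone
- block: square steel bench block 64 x 64 x 20 mm; origin: centre of its underside. Leave alone

How it is judged:
On the way, in this order (a step that is already met when the one before it is completed fails the run):
1. the toppled punch stands on its head in the lane's gap between its two neighbours, let go (angle between each of fallen_punch, punch_a, punch_b's own z axis and vertical below 0.1 rad and x of fallen_punch in the frame of tray between -0.012 and 0.012 m and y of fallen_punch in the frame of tray between -0.032 and 0.032 m and z of fallen_punch in the frame of tray between 0.005 and 0.011 m and contact force between each of the arm, the fingers and fallen_punch below 0.05 N and linear speed of fallen_punch below 0.02 m/s), for 0.3 s.
2. the seated punch is drawn up partway, its face clear of the slot, still guided, in the fingers (z of seated_punch in the frame of cutter between 0.025 and 0.039 m and contact force between the fingers and seated_punch above 2 N), for 0.3 s.
At the end, for the whole second after the job is handed in: Toppled punch: upright (0.1 rad) on the lane floor, within 32 mm of the tray's middle, let go; neighbours upright. Seated punch: gripped (over 2 N), still, 15 to 29 mm above its seat, within 0.07 rad of the bore, under 10 N on the cutter, which stands flat within 20 mm of its start (all of step 1 and all of step 2 and angle between the z axis of seated_punch and the z axis of cutter, either way round below 0.07 rad and contact force between seated_punch and cutter below 10 N and linear speed of seated_punch below 0.01 m/s and angle between cutter's own z axis and vertical below 0.04 rad and height (world z) of cutter below 0.004 m and distance of cutter from where it was at the start of the episode below 0.02 m); the arm keeps its last pose, push and grip.
It fails at once if the tray or a standing punch in it is knocked over or pushed more than 20 mm (distance of any of tray, punch_a, punch_b from where it was at the start of the episode above 0.02 m or angle between tray's own z axis and vertical above 0.1 rad or angle between any of punch_a, punch_b's own z axis and vertical above 0.4 rad).
It fails at once if the seated punch is drawn out of the guide plate (less than 7 mm left in it) (z of seated_punch in the frame of cutter above 0.049 m).
It fails at once if the punch is cocked and jammed in its bore (more than 30 N between punch and cutter) (contact force between seated_punch and cutter above 30 N).
It fails at once if the cutter is lifted, tipped or pushed more than 20 mm (height (world z) of cutter above 0.008 m or angle between cutter's own z axis and vertical above 0.08 rad or distance of cutter from where it was at the start of the episode above 0.02 m).
It fails at once if the strip, the wax tube or the steel block is disturbed (moved more than 25 mm) (distance of any of strip, wax, block from where it was at the start of the episode above 0.025 m).
It also fails if it takes over 64 s, if anything falls off the work surface, if the arm or the gripper's body presses on something with over 40 N, if the wrist force passes 120 N, or if a joint passes its speed limit or range.

## Robot

A 7-joint arm with a two-finger parallel gripper is mounted at the origin on a cart in front of the work surface, level with it; the furniture and walls round the work are solid. World frame = base frame: x ahead of the robot, y to its left, z up, the work surface at z = 0. Lengths are in m, angles in rad, forces in N, time in s.
With the tool pointing down it reaches from about 0.425 to 0.975 m from the base axis. Payload 16.7 kg.
Tool frame: the origin (TCP) lies midway between the tips of the shut fingers; the grasp point (between the pads) lies 19 mm behind it; z points along the fingers, y is the direction in which the jaws open and shut (so a half turn about z gives the same grasp; the last joint's range is limited). The gripper opens to 85 mm and grips with 20 to 120 N. Pads are 22 mm wide; open, the fingers measure 114 mm over their backs; the gripper's body (76 mm by 85 mm) begins 54 mm behind the grasp point. The pads swing forward as they close: fully open they stand 13 mm farther back than shut.
Start: joints at [-1.419, 0.426, 0.074, 1.606, -0.034, 1.111, -0.067], TCP at [0.201, 0.644, 0.231] pointing down, gripper open.
Joint ranges: [-2.85, 2.85], [-0.5, 2.14], [-1.23, 1.37], [0.21, 2.46], [-1.02, 4.16], [0.16, 2.05], [-2.73, 2.73]. Speed limits (rad/s): [1.89, 1.89, 2.39, 2.39, 3.01, 3.01, 3.01].

## Interface

Orientations are given as a rotation vector (axis times angle).
In Python, from rig import env gives the robot as it stands.
- The arm moves only by the shell command python3 -m inch 'ROWS' [OPENING]. ROWS is JSON, a list that holds one entry, the list of rows, each a list of 4 numbers: the shift along the world's x, y, z in mm, then the turn about the world's z in degrees. In form: [[[dx, dy, dz, twist], ...]]. A call has 1 to 8 rows; each row shifts and turns the commanded pose from where the row before left it; what a row does not reach is not made up. A row lasts 1/12 s, in which the tool goes at most 41.7 mm and 7.16 degrees, less where a joint would pass 70% of its speed; a pose out of reach is approached as far as the arm can. A call is refused whole if a number of a shift passes 41.7 or a number of a turn 7.16, either way. A call with a gripper value outside its range is refused whole. OPENING is the opening, from 0 (shut) to 1 (fully open), set as the call begins (- or left out, the last holds). The fingers move at their own pace and stop on an object; the grip force is fixed at half the most. Time passes only in rows, so rows that do not move let the fingers close. It gives the time, the measured TCP pose, the force and the opening at its end, in the units of the state.
- env.read_state(): the state, without advancing time (a new reading comes with each control period).
- env.grab_frame(name): name is "scene" or "top" or "wrist"; returns a dict with "image" (420x560x3 uint8, red, green, blue), "K" (3x3 intrinsics, pixels), "R" (3x3) and "t" (3): a world point X has camera coordinates R X + t; the wrist camera has in their place "tool_from_camera" (4x4, takes a point from camera to tool coordinates, whose origin is the TCP and whose axes are the flange's). Camera axes: x right, y down, z forward; pixel columns grow to the right and rows downward; lengths in m; the calibration is good to about 2 mm. The wrist camera is an equidistant fisheye: a pixel r from the principal point sees the ray r / f radians off the axis. A picture is of the moment at which its call begins: read the wrist's pose just before it. There is no depth.
- env.sign_off(): hands the job in, once; it reports no verdict.
The state is a dict: "time_s": time; "joint_positions": joint angles; "joint_vel": joint speeds; "tau": joint torques, N m; "tool_pos": TCP position; "eef_rot": TCP orientation; "wrist_force": force on the tool from outside, world axes, zero at the start; "wrist_torque": the same for the moment, N m; "gripper_width": finger opening in m.
Only numpy, scipy, OpenCV 4.12 (cv2) and the standard library are available. Lean on these libraries where they do the work, as an engineer would, in place of code of your own. Each camera call takes 0.05 s, during which the arm holds its last target. There are 200 camera calls.

## Working session

There is one attempt and no reset: what is moved stays moved. The work goes in short steps, Python scripts to look and compute and a shell command to move; the robot and the scene stay as the last step left them, time stands still between calls to the robot, and variables do not carry over. Pictures are saved under pics/ and viewed, about 8 in all and at most 12, crops included, and the job is handed in when it is done.

```bash
mkdir -p pics; ls; python3 - <<'E'
from rig import env
import cv2,numpy as np
s=env.read_state(); print(s)
for n in ("scene","top"):
    f=env.grab_frame(n); cv2.imwrite(f"pics/{n}0.png",f["image"][:,:,::-1]); print(n,f["K"].tolist(),f["R"].tolist(),f["t"].tolist())
    np.savez(f"pics/{n}0.npz",**f)
E
```

```text
pics
{'time_s': 0.0, 'joint_positions': array([-1.41850204,  0.42671422,  0.07385418,  1.60661373, -0.03408848,
        1.11077048, -0.0670816 ]), 'joint_vel': array([ 0.00145864,  0.00166095, -0.00023064,  0.00103434, -0.00038584,
       -0.00049967, -0.00060619]), 'tau': array([-8.96988986e-04, -9.49816489e+01,  3.76027241e+00, -4.63512397e+01,
        1.91603793e-02,  1.01391177e-02,  4.61005186e-05]), 'tool_pos': array([0.20054657, 0.64410072, 0.23061958]), 'eef_rot': array([-4.72265093e-01, -3.10580606e+00,  1.95325592e-03]), 'wrist_force': array([-0.15688429, -0.61450427, -0.47608052]), 'wrist_torque': array([-0.03762612, -0.04132624,  0.02501046]), 'gripper_width': 0.08558542411599467}
scene [[511.2499557624456, 0.0, 274.1951733602235], [0.0, 511.2499557624456, 212.65172776093556], [0.0, 0.0, 1.0]] [[-0.8633303868030214, -0.504219168855039, 0.020583318043476365], [-0.3639018423364369, 0.5937819289642859, -0.7176339387038483], [0.3496227858230817, -0.6270454932415869, -0.696116266897077]] [0.48777222421899386, 0.2126999749129719, 0.7388200822079151]
top [[414.09295602304826, 0.0, 282.2701530337494], [0.0, 414.09295602304826, 211.19906682810895], [0.0, 0.0, 1.0]] [[-0.013373843289860713, -0.9995834911154001, -0.02557312271129256], [-0.9996400675142986, 0.013960705642055508, -0.022909258346443938], [0.023256735275323574, 0.025257533282655682, -0.9994104168342496]] [0.050801026267545187, 0.5412557328715522, 0.9097770656660046]
```

View pics/scene0.png

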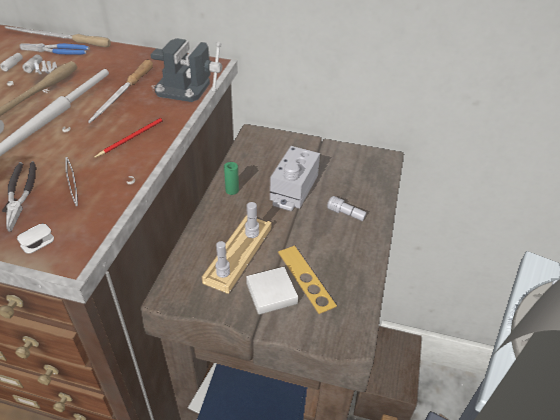

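View pics/top0.png

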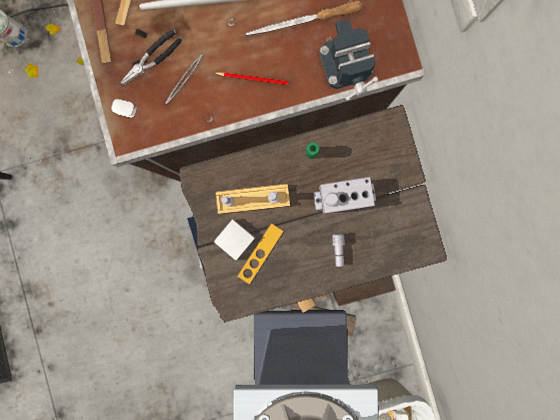

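The scene view shows the lying punch at (347,208), the cutter at (295,177) and the tray at (238,255). In the top view, the fallen punch is at (339,250), the cutter at (347,195) with the seated head near (332,199), the tray at (253,198), and the strip, block and wax tube are clear of them. Next I'll enlarge the top view and compute outlines.

```bash
cat > h.py <<'E'
import numpy as np,cv2
from scipy.spatial.transform import Rotation as Ro
def ray(f,u,v):
    d=np.linalg.solve(f["K"],[u,v,1.]); R=f["R"]; return -R.T@f["t"],R.T@d
def plane(f,u,v,z):
    c,d=ray(f,u,v); return c+d*(z-c[2])/d[2]
def proj(f,X):
    p=f["K"]@(f["R"]@np.asarray(X,float)+f["t"]); return p[:2]/p[2]
def tri(obs):
    A=np.zeros((3,3));b=np.zeros(3)
    for f,u,v in obs:
        c,d=ray(f,u,v);d/=np.linalg.norm(d);M=np.eye(3)-np.outer(d,d);A+=M;b+=M@c
    return np.linalg.solve(A,b)
def load(n): return dict(np.load(f"pics/{n}.npz"))
E
python3 - <<'E'
from h import *
f=load("top0");im=f["image"][:,:,::-1]
a=cv2.resize(im[170:275,205:385],None,fx=4.4,fy=4.4,interpolation=cv2.INTER_CUBIC)
for k in range(0,180,20): cv2.putText(a,str(205+k),(int(k*4.4),10),0,.4,(0,255,255)); cv2.line(a,(int(k*4.4),0),(int(k*4.4),462),(0,255,255),1) if 0 else cv2.line(a,(int(k*4.4),12),(int(k*4.4),20),(0,255,255),1)
for k in range(0,105,10): cv2.putText(a,str(170+k),(0,int(k*4.4)+4),0,.4,(0,255,0))
cv2.imwrite("pics/topz.png",a)
hsv=cv2.cvtColor(im.copy(),cv2.COLOR_BGR2HSV)
def blobs(m,z,name):
    m=m.astype(np.uint8);n,l,s,c=cv2.connectedComponentsWithStats(m)
    for i in range(1,n):
        if s[i,4]>60 and 170<c[i,1]<275 and 200<c[i,0]<390:
            cn=max(cv2.findContours((l==i).astype(np.uint8),0,1)[0],key=cv2.contourArea)
            r=cv2.minAreaRect(cn);bp=cv2.boxPoints(r)
            print(name,s[i,4],c[i].round(1),[plane(f,*p,z)[:2].round(4).tolist() for p in bp],plane(f,*c[i],z)[:2].round(4))
blobs((hsv[:,:,1]<50)&(hsv[:,:,2]>115),.012,"grey")
blobs((hsv[:,:,1]>100)&(hsv[:,:,2]>130)&(hsv[:,:,0]<30),.018,"yellow")
E
```

```text
grey 139793 [288.8 244.8] [[1.0296, 0.677], [0.9958, -0.5689], [0.0888, -0.5431], [0.0903, 0.6746]] [0.4678 0.03  ]
grey 1530 [344.2 195.1] [[0.599, -0.0212], [0.6173, -0.154], [0.5521, -0.1627], [0.5335, -0.0302]] [ 0.5753 -0.0932]
grey 95 [273.1 197. ] [[0.5846, 0.0742], [0.5842, 0.0521], [0.5622, 0.0524], [0.5625, 0.0745]] [0.5733 0.0631]
grey 84 [227.1 200.6] [[0.5773, 0.1783], [0.5769, 0.1517], [0.557, 0.1519], [0.5574, 0.1785]] [0.5669 0.1648]
grey 911 [233.5 239.4] [[0.4768, 0.199], [0.5281, 0.155], [0.4848, 0.1042], [0.4336, 0.148]] [0.481  0.1516]
grey 315 [337.9 249. ] [[0.4903, -0.0651], [0.4899, -0.0913], [0.4201, -0.0901], [0.4203, -0.064]] [ 0.4573 -0.0775]
yellow 1413 [252.5 198.2] [[0.588, 0.1914], [0.6033, 0.0314], [0.5542, 0.0267], [0.5387, 0.1864]] [0.571  0.1079]
yellow 790 [261.2 251.3] [[0.4012, 0.1457], [0.5177, 0.0691], [0.4993, 0.0411], [0.383, 0.1177]] [0.4546 0.0902]
```

View pics/topz.png

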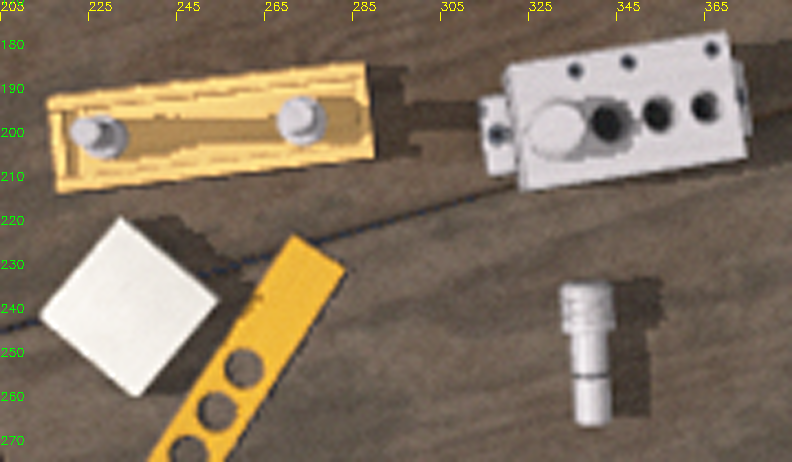

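The zoom shows the fallen punch from its head end at about (338.4,234) to its shank end at (340,266.5), with the shank toward the robot. The seated head top is near (331.6,199.5). Punches a and b stand at about (226,200) and (274,197). The tray outline measures 160×49 mm, which matches.

```bash
python3 - <<'E'
from h import *
f=load("top0");g=load("scene0")
P=lambda u,v,z:plane(f,u,v,z)
a=P(338.4,234,.015);b=P(340,266.5,.009)
print("head end",a,"shank end",b,np.linalg.norm(a-b),"axis deg",np.degrees(np.arctan2(*(a-b)[1::-1])))
for k in(50,55,60): print(k,a+(b-a)*k/70, np.linalg.norm((a+(b-a)*k/70)[:2]))
z=lambda x,y:(205+x/4.4,170+y/4.4)
c=[P(*z(*p),.056) for p in((507,65),(727,32),(747,157),(520,190))]
for p in c:print(p)
cc=np.mean(c,0);print("cutter",cc,np.linalg.norm(c[0]-c[1]),np.linalg.norm(c[0]-c[3]))
y=(c[0]-c[1]+c[3]-c[2]);print("yaw",np.degrees(np.arctan2(-y[0],y[1])))
yy=y/np.linalg.norm(y);xx=np.array([yy[1],-yy[0],0])
print("mouth by cutter",cc-.004*xx+.035*yy,"head",P(*z(557,130),.08))
print("scene reproj head",proj(g,P(*z(557,130),.08)),"shank end",proj(g,b),"head end",proj(g,a))
E
```

```text
head end [ 0.49020209 -0.07873427  0.015     ] shank end [ 0.41873765 -0.0817138   0.009     ] 0.07177773844350306 axis deg 2.387421871707211
50 [ 0.43915606 -0.08086251  0.01071429] 0.4465386776208597
55 [ 0.43405146 -0.08107533  0.01028571] 0.4415584641310967
60 [ 0.42894686 -0.08128815  0.00985714] 0.43658122773220454
[ 0.59496546 -0.03804718  0.056     ]
[ 0.60902124 -0.14243676  0.056     ]
[ 0.54956112 -0.15077723  0.056     ]
[ 0.53541863 -0.04328688  0.056     ]
cutter [ 0.57224161 -0.09363701  0.056     ] 0.10533161969443752 0.059776909278422975
yaw 7.580724368447193
mouth by cutter [ 0.56365927 -0.05947061  0.056     ] head [ 0.56248117 -0.05900914  0.08      ]
scene reproj head [292.91299238 165.56503763] shank end [366.33853435 215.58760974] head end [330.52380166 200.15455662]
```

```bash
python3 -m inch '[[[25,-41,0,3],[25,-41,0,4],[25,-41,0,4],[25,-41,0,6],[25,-41,0,0],[25,-41,0,0],[20,-41,0,0],[20,-41,0,0]]]' 0.5
```

```text
time_s: 0.77
tool_pos: [0.3679, 0.354, 0.2311]
eef_rot: [-0.008, -3.141, 0.0]
wrist_force: [1.7, 0.8, 0.9]
gripper_width: 0.0427
```

```bash
python3 -m inch '[[[5,-40,0,2.5],[5,-40,0,0],[5,-40,0,0],[5,-40,0,0],[5,-40,0,0],[5,-40,0,0],[5,-40,0,0],[5,-40,0,0]]]' 0.5; python3 -m inch '[[[4,-40,0,0],[0,-37,0,0],[0,0,-40,0],[0,0,-40,0],[0,0,-40,0],[0,0,-20,0],[0,0,0,0],[0,0,0,0]]]'; python3 - <<'E'
from rig import env
import cv2,numpy as np
s=env.read_state();print(s["tool_pos"],s["joint_positions"])
for n in ("wrist",):
    f=env.grab_frame(n); cv2.imwrite(f"pics/{n}1.png",f["image"][:,:,::-1]);print(f["K"],f["tool_from_camera"]);np.savez(f"pics/{n}1.npz",tp=s["tool_pos"],er=s["eef_rot"],**f)
E
```

```text
time_s: 1.43
tool_pos: [0.4069, 0.0342, 0.2313]
eef_rot: [-0.061, 3.141, 0.001]
wrist_force: [2.3, 0.1, 0.3]
gripper_width: 0.0428
time_s: 2.1
tool_pos: [0.4107, -0.0413, 0.0911]
eef_rot: [0.059, -3.138, 0.002]
wrist_force: [1.1, -0.1, 0.6]
gripper_width: 0.0429
[ 0.41069659 -0.04131015  0.09107683] [-0.52767054  0.22782983  0.53191218  2.31949567 -0.19198607  0.63630629
  1.75695871]
[[325.1922621    0.         284.43003117]
 [  0.         325.1922621  208.89082561]
 [  0.           0.           1.        ]] [[ 2.27032991e-04 -9.62348612e-01 -2.71818132e-01  6.81656542e-02]
 [ 9.99999969e-01  2.46445015e-04 -3.72787267e-05  2.00143564e-04]
 [ 1.02863354e-04 -2.71818115e-01  9.62348638e-01 -1.41322137e-01]
 [ 0.00000000e+00  0.00000000e+00  0.00000000e+00  1.00000000e+00]]
```

View pics/wrist1.png

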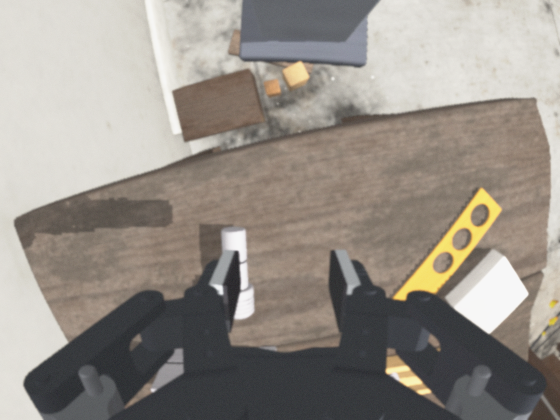

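The wrist view shows the punch at (237,272), still about 40 mm to the side of the fingers. The last y shift was clipped by the speed limit.

```bash
python3 -m inch '[[[8,-13,0,0],[8,-13,0,0],[7,-14,0,0],[0,0,-20,0],[0,0,-20,0],[0,0,-15,0],[0,0,0,0],[0,0,0,0]]]'; python3 - <<'E'
from rig import env
import cv2,numpy as np
s=env.read_state();print(s["tool_pos"],s["joint_positions"])
f=env.grab_frame("wrist"); cv2.imwrite(f"pics/wrist2.png",f["image"][180:400,130:450,::-1].repeat(2,0).repeat(2,1))
E
```

```text
time_s: 2.82
tool_pos: [0.435, -0.0808, 0.0376]
eef_rot: [-0.06, 3.14, 0.001]
wrist_force: [0.3, -0.1, 1.3]
gripper_width: 0.0425
[ 0.43504876 -0.08082557  0.03760732] [-0.34994519  0.38687604  0.45876023  2.28840149 -0.33959144  0.52714067
  1.98452945]
```

View pics/wrist2.png

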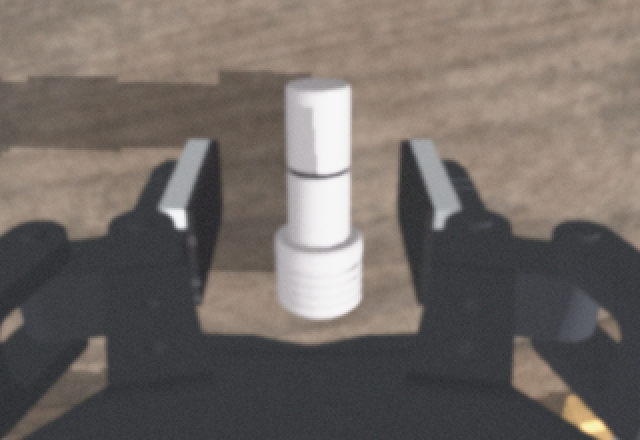

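The fingers are centred either side of the shank. I'll go down and close lightly.

```bash
python3 -m inch '[[[0,0,-12,0],[0,0,-12,0],[0,0,-7,0],[0,0,0,0],[0,0,0,0]]]'; python3 -m inch '[[[0,0,0,0],[0,0,0,0],[0,0,0,0],[0,0,0,0]]]' 0.2; python3 -m inch '[[[0,0,0,0],[0,0,0,0]]]' 0.19
```

```text
time_s: 3.28
tool_pos: [0.4347, -0.0809, 0.0061]
eef_rot: [-0.06, 3.14, 0.0]
wrist_force: [0.9, -1.3, 0.2]
gripper_width: 0.0426
time_s: 3.62
tool_pos: [0.4348, -0.0808, 0.0058]
eef_rot: [-0.061, 3.14, 0.0]
wrist_force: [-0.3, 1.6, 6.6]
gripper_width: 0.0173
time_s: 3.78
tool_pos: [0.4348, -0.0808, 0.0057]
eef_rot: [-0.061, 3.14, 0.0]
wrist_force: [-0.4, 1.5, 10.1]
gripper_width: 0.0166
```

```bash
python3 -m inch '[[[0,0,0,0],[0,0,-3,0],[0,0,0,0]]]' 0.3; python3 -m inch '[[[0,0,0,0],[0,0,0,0],[0,0,0,0],[0,0,0,0]]]' 0.2;python3 - <<'E'
from rig import env
import cv2,numpy as np
f=env.grab_frame("scene"); cv2.imwrite(f"pics/sc2.png",cv2.resize(f["image"][140:280,260:440,::-1],None,fx=4,fy=4,interpolation=2))
E
```

```text
time_s: 4.03
tool_pos: [0.4342, -0.0808, 0.002]
eef_rot: [0.061, -3.141, 0.0]
wrist_force: [-0.5, 0.3, -0.5]
gripper_width: 0.026
time_s: 4.37
tool_pos: [0.4342, -0.0809, 0.0023]
eef_rot: [0.06, -3.141, 0.0]
wrist_force: [-0.8, -0.7, -1.3]
gripper_width: 0.0175
```

View pics/sc2.png

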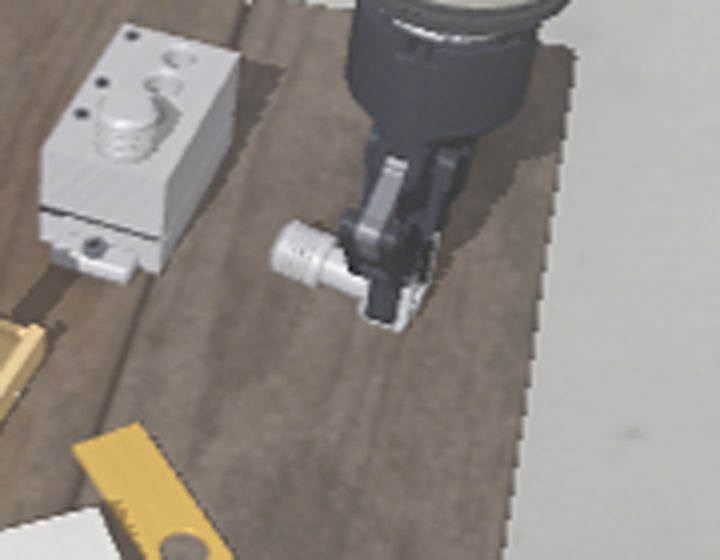

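The fingers now hold the shank, with the head free. I'll lift gently and see whether the head pivots down.

```bash
python3 -m inch '[[[0,0,4,0],[0,0,4,0],[1,0,5,0],[1,0,5,0],[2,0,6,0],[2,0,6,0],[0,0,0,0],[0,0,0,0]]]'; python3 - <<'E'
from rig import env
import cv2,numpy as np
print(env.read_state()["wrist_torque"])
f=env.grab_frame("scene"); cv2.imwrite(f"pics/sc3.png",cv2.resize(f["image"][140:280,260:440,::-1],None,fx=3,fy=3,interpolation=2))
E
```

```text
time_s: 5.08
tool_pos: [0.4408, -0.0808, 0.0327]
eef_rot: [-0.061, 3.14, 0.0]
wrist_force: [-1.1, 0.1, -1.4]
gripper_width: 0.0175
[-0.00514443  0.04600085 -0.04612805]
```

View pics/sc3.png

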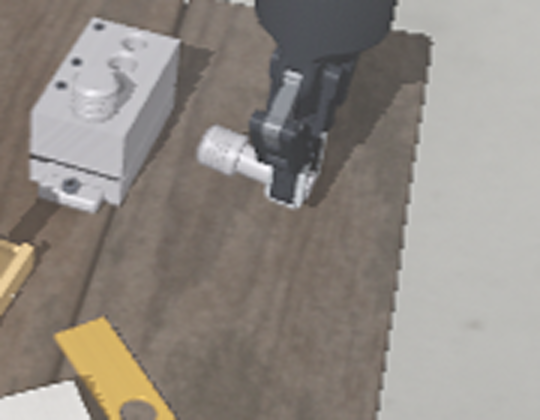

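It is held rigidly: the wrist torque of 0.046 N·m matches the punch's weight times its arm. I'll raise it for room, then loosen in tiny steps while watching the torque.

```bash
cat > t.py <<'E'
from rig import env
s=env.read_state();print("tq",s["wrist_torque"].round(4),s["wrist_force"].round(2),"w",round(s["gripper_width"],5))
E
python3 -m inch '[[[2,0,8,0],[2,0,8,0],[2,0,8,0],[0,0,8,0],[0,0,0,0],[0,0,0,0]]]'; python3 t.py
python3 -m inch '[[[0,0,0,0],[0,0,0,0],[0,0,0,0]]]' 0.203 >/dev/null; python3 t.py
python3 -m inch '[[[0,0,0,0],[0,0,0,0],[0,0,0,0]]]' 0.205 >/dev/null; python3 t.py
```

```text
time_s: 5.63
tool_pos: [0.4467, -0.0807, 0.0649]
eef_rot: [-0.061, 3.14, 0.0]
wrist_force: [-0.5, 1.1, -2.2]
gripper_width: 0.0177
tq [ 0.0007 -0.0007  0.0288] [-0.51  1.14 -2.19] w 0.01767
tq [-0.0431  0.0765  0.0098] [-0.37 -0.21 -1.13] w 0.01724
tq [-0.0102  0.0463 -0.0163] [-0.11 -0.05 -2.37] w 0.01741
```

```bash
cat > t.py <<'E'
from rig import env
import cv2,numpy as np
s=env.read_state();print("w",round(s["gripper_width"],5),s["wrist_force"].round(1),end=" ")
from h import proj
f=env.grab_frame("scene");im=f["image"][:,:,::-1].copy();h=cv2.cvtColor(im,cv2.COLOR_BGR2HSV)
m=((h[:,:,1]<45)&(h[:,:,2]>135)).astype(np.uint8)
u,v=proj(f,s["tool_pos"]).astype(int);print("tcp px",u,v,end=" ")
w=np.zeros_like(m);w[max(v-40,0):v+45,u-40:u+30]=1
n,l,st,c=cv2.connectedComponentsWithStats(m*w)
print([(st[i].tolist(),c[i].round(0).tolist()) for i in range(1,n) if st[i,4]>25])
cv2.imwrite("pics/last.png",cv2.resize(im[v-70:v+60,u-80:u+60],None,fx=4,fy=4))
E
python3 t.py
python3 -m inch '[[[0,0,0,0],[0,0,0,0],[0,0,0,0]]]' 0.207 >/dev/null; python3 t.py
python3 -m inch '[[[0,0,0,0],[0,0,0,0],[0,0,0,0]]]' 0.209 >/dev/null; python3 t.py
```

```text
w 0.01741 [-0.1 -0.1 -2.4] tcp px 356 187 [([346, 147, 14, 21, 118], [353.0, 157.0]), ([316, 152, 4, 21, 39], [317.0, 161.0]), ([324, 167, 41, 28, 387], [340.0, 179.0])]
w 0.01756 [ 0.9  0.7 -1.4] tcp px 356 187 [([346, 147, 14, 21, 117], [353.0, 157.0]), ([316, 152, 4, 21, 37], [317.0, 160.0]), ([324, 174, 41, 21, 395], [341.0, 184.0])]
w 0.01784 [-0.5  0.4 -0.2] tcp px 356 187 [([346, 147, 14, 21, 117], [353.0, 157.0]), ([316, 152, 4, 21, 38], [317.0, 160.0]), ([347, 180, 18, 40, 412], [356.0, 203.0])]
```

The bright blob went from lying sideways to hanging below the TCP. I'll firm the grip and look.

```bash
python3 -m inch '[[[0,0,0,0],[0,0,0,0]]]' 0.19; python3 t.py
```

```text
time_s: 6.95
tool_pos: [0.4464, -0.0809, 0.0644]
eef_rot: [-0.06, 3.141, -0.0]
wrist_force: [-0.4, 0.1, 1.0]
gripper_width: 0.0163
w 0.01631 [-0.4  0.1  1. ] tcp px 356 187 [([346, 147, 14, 21, 118], [353.0, 157.0]), ([347, 180, 18, 40, 413], [356.0, 203.0])]
```

View pics/last.png

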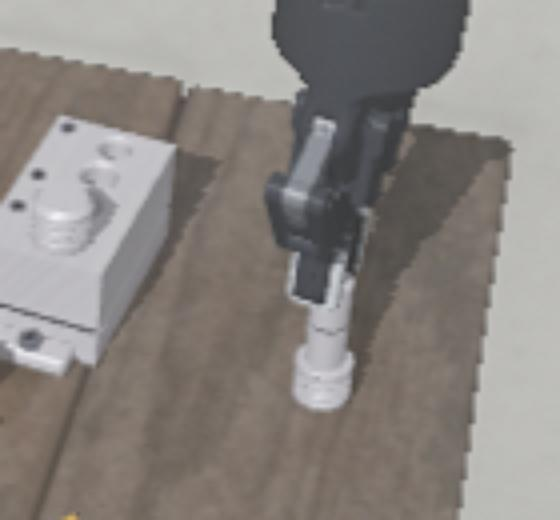

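The punch hangs upright, head down, below the fingertips. I'll carry it above the gap and turn the jaws across the lane.

```bash
python3 -m inch '[[[0,0,20,0],[0,0,25,0],[0,0,25,0],[5,10,0,-6],[10,15,0,-7],[10,20,0,-7],[15,20,0,-7],[15,20,0,-7]]]' && python3 -m inch '[[[15,20,0,-7],[15,20,0,-7],[15,20,0,-7],[15,20,0,-7],[10,15,0,-7],[0,10,0,-7],[0,0,0,-7],[0,0,0,-4]]]'&& python3 -m inch '[[[0,0,0,0],[0,0,0,0]]]'; python3 t.py; python3 - <<'E'
from rig import env
from h import *
s=env.read_state();R=Ro.from_rotvec(s["eef_rot"]).as_matrix();print("jaw",np.degrees(np.arctan2(R[1,1],R[0,1])))
E
```

```text
time_s: 7.67
tool_pos: [0.5017, 0.0051, 0.1344]
eef_rot: [0.87, 3.019, 0.001]
wrist_force: [0.5, -1.2, -1.2]
gripper_width: 0.0164
time_s: 8.33
tool_pos: [0.5712, 0.11, 0.1338]
eef_rot: [-2.125, -2.314, 0.001]
wrist_force: [0.1, -0.3, -1.7]
gripper_width: 0.0165
time_s: 8.5
tool_pos: [0.5712, 0.1092, 0.1341]
eef_rot: [2.115, 2.323, -0.001]
wrist_force: [-0.9, -0.4, -1.0]
gripper_width: 0.0165
w 0.01649 [-0.9 -0.4 -1. ] tcp px 236 195 [([223, 178, 5, 19, 66], [225.0, 186.0]), ([227, 183, 17, 50, 589], [235.0, 211.0]), ([248, 202, 9, 7, 46], [252.0, 205.0]), ([245, 216, 14, 22, 155], [252.0, 230.0])]
jaw 5.377646010461035
```

```bash
python3 - <<'E'
from rig import env
from h import *
s=env.read_state();g=env.grab_frame("scene");p=s["tool_pos"]
t=np.linspace(0,6.28,60)
for d in (-.045,-.05,-.055,-.06,-.065):
    q=np.array([proj(g,p+[.013*np.cos(a),.013*np.sin(a),d]) for a in t]);print(d,q.min(0).round(1),q.max(0).round(1))
w=env.grab_frame("wrist")
cv2.imwrite("pics/w3.png",cv2.resize(w["image"][150:400,120:460,::-1],None,fx=2.3,fy=2.3,interpolation=2))
# lane in tool frame predicted px in wrist (pinhole->equidistant)
T=np.linalg.inv(w["tool_from_camera"]);R=Ro.from_rotvec(s["eef_rot"]).as_matrix()
def wp(X):
    c=T[:3,:3]@(R.T@(np.array(X)-p))+T[:3,3];r=np.hypot(c[0],c[1]);th=np.arctan2(r,c[2]);K=w["K"]
    return np.array([K[0,2]+K[0,0]*th*c[0]/r,K[1,2]+K[1,1]*th*c[1]/r])
c=np.array([.571,.109,0]);yw=np.radians(5.5);ex=np.array([np.cos(yw),np.sin(yw),0]);ey=np.array([-np.sin(yw),np.cos(yw),0])
for x in(-.024,-.017,.017,.024):
    print(x,[((wp(c+x*ex+y*ey+[0,0,.018])-[120,150])*2.3).round(0).tolist() for y in(-.08,-.04,0,.04,.08)])
E
```

```text
-0.045 [229.  210.5] [245.4 222. ]
-0.05 [229.1 212.7] [245.5 224.3]
-0.055 [229.2 215. ] [245.5 226.5]
-0.06 [229.3 217.2] [245.6 228.7]
-0.065 [229.5 219.4] [245.7 230.9]
-0.024 [[316.0, 322.0], [312.0, 229.0], [309.0, 126.0], [306.0, 14.0], [305.0, -101.0]]
-0.017 [[333.0, 322.0], [331.0, 229.0], [328.0, 126.0], [326.0, 14.0], [325.0, -102.0]]
0.017 [[419.0, 322.0], [422.0, 229.0], [423.0, 125.0], [425.0, 14.0], [425.0, -102.0]]
0.024 [[437.0, 321.0], [440.0, 229.0], [443.0, 125.0], [445.0, 14.0], [446.0, -102.0]]
```

View pics/w3.png

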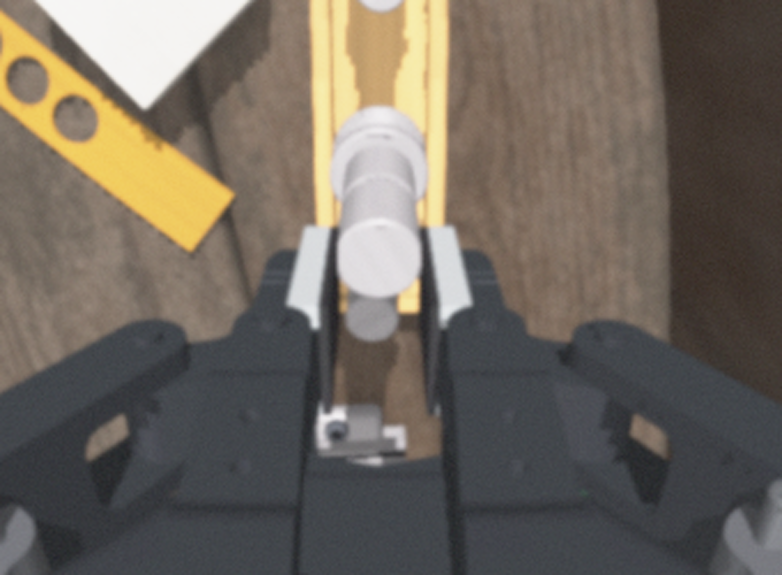

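The rail edges, at columns 313 and 448, sit about 1.5 mm further +x than predicted. The punch is vertical between the pads, and the scene view puts it about 5 mm further +y. I'll correct both and lower.

```bash
python3 -m inch '[[[1.5,-5,-15,0],[0,0,-15,0],[0,0,-12,0],[0,0,-6,0],[0,0,0,0],[0,0,0,0]]]'; python3 t.py; for i in 1; do python3 -m inch '[[[0,0,-2,0],[0,0,-2,0],[0,0,0,0]]]' | grep -E "pos|force"; python3 -m inch '[[[0,0,-2,0],[0,0,0,0]]]' | grep -E "pos|force";python3 -m inch '[[[0,0,-2,0],[0,0,0,0]]]' | grep -E "pos|force"; done
```

```text
time_s: 9.15
tool_pos: [0.5729, 0.1039, 0.0864]
eef_rot: [-2.118, -2.32, 0.0]
wrist_force: [0.2, 0.9, -1.1]
gripper_width: 0.0163
w 0.01627 [ 0.2  0.9 -1.1] tcp px 238 215 [([226, 199, 4, 18, 59], [227.0, 208.0]), ([229, 204, 18, 46, 465], [238.0, 228.0]), ([245, 222, 14, 14, 81], [254.0, 229.0]), ([216, 241, 10, 19, 160], [221.0, 250.0])]
tool_pos: [0.5728, 0.1043, 0.0823]
wrist_force: [-1.0, 0.3, -2.5]
tool_pos: [0.5727, 0.1042, 0.0801]
wrist_force: [0.2, 0.5, -1.2]
tool_pos: [0.5727, 0.1041, 0.078]
wrist_force: [-0.3, -0.5, -1.9]
```

```bash
python3 -m inch '[[[0,0,-2,0],[0,0,0,0]]]' | grep -E "pos|force"; python3 -m inch '[[[0,0,-2,0],[0,0,0,0]]]' | grep -E "pos|force";python3 -m inch '[[[0,0,-2,0],[0,0,0,0]]]' | grep -E "pos|force";python3 -m inch '[[[0,0,-1,0],[0,0,0,0]]]' | grep -E "pos|force";python3 -m inch '[[[0,0,-1,0],[0,0,0,0]]]' | grep -E "pos|force"
```

```text
tool_pos: [0.5727, 0.1041, 0.076]
wrist_force: [1.0, -0.1, -1.7]
tool_pos: [0.5727, 0.1041, 0.074]
wrist_force: [-0.7, 0.0, -1.6]
tool_pos: [0.5729, 0.1042, 0.0722]
wrist_force: [0.5, -0.1, 1.7]
tool_pos: [0.5736, 0.1043, 0.0719]
wrist_force: [-1.5, 1.9, 9.5]
tool_pos: [0.574, 0.1044, 0.0713]
wrist_force: [-0.6, 1.8, 14.8]
```

Contact came at TCP z ≈ 0.072, as expected for the lane floor. I'll ease off and loosen gently so the punch settles, then open.

```bash
python3 -m inch '[[[0,0,1.5,0],[0,0,0,0]]]' | grep -E "pos|force"; python3 -m inch '[[[0,0,0,0],[0,0,0,0]]]' 0.207| grep -E "force|wid"; python3 -m inch '[[[0,0,0,0],[0,0,0,0]]]' 0.212| grep -E "force|wid";python3 -m inch '[[[0,0,0,0],[0,0,0,0]]]' 0.23| grep -E "force|wid";python3 -m inch '[[[0,0,0,0],[0,0,0,0],[0,0,0,0]]]' 0.4| grep -E "force|wid"; python3 t.py
```

```text
tool_pos: [0.5729, 0.1041, 0.0721]
wrist_force: [0.7, -0.3, -2.5]
wrist_force: [0.0, 0.3, 0.0]
gripper_width: 0.0177
wrist_force: [-1.2, -0.4, -0.6]
gripper_width: 0.0178
wrist_force: [0.7, -0.8, 0.3]
gripper_width: 0.0196
wrist_force: [-0.0, -0.5, -0.3]
gripper_width: 0.0344
w 0.03444 [-0.  -0.5 -0.3] tcp px 238 221 [([221, 204, 4, 17, 56], [223.0, 212.0]), ([245, 213, 14, 25, 139], [251.0, 226.0]), ([230, 219, 16, 38, 364], [238.0, 236.0]), ([215, 241, 15, 25, 233], [221.0, 254.0])]
```

View pics/last.png

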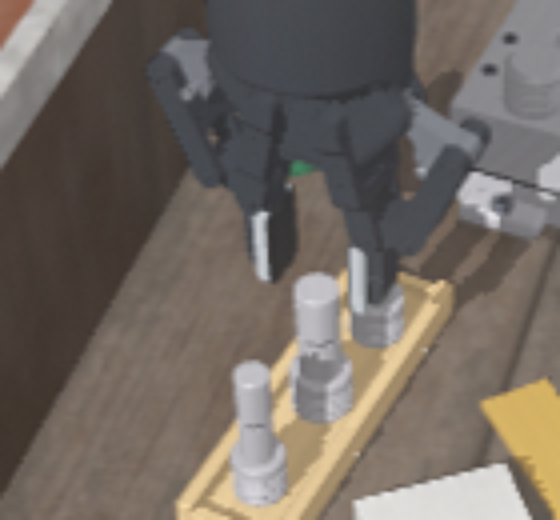

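The punch stands upright in the lane between its neighbours and the fingers are clear of it. Now up and across to the seated punch.

```bash
python3 -m inch '[[[0,0,10,0],[0,0,25,0],[0,0,30,0],[0,-20,0,2],[-2,-33,0,0],[-2,-35,0,0],[-2,-35,0,0],[-2,-30,0,0]]]'>/dev/null; python3 -m inch '[[[0,-10,0,0],[0,0,0,0],[0,0,0,0],[0,0,0,0]]]' 0.55; cat > w.py <<'E'
from rig import env
from h import *
s=env.read_state();w=env.grab_frame("wrist");im=w["image"][:,:,::-1].copy()
R=Ro.from_rotvec(s["eef_rot"]).as_matrix();p=s["tool_pos"];T=w["tool_from_camera"];K=w["K"]
def wplane(u,v,z):
    x,y=(u-K[0,2])/K[0,0],(v-K[1,2])/K[1,1];r=np.hypot(x,y)
    d=np.array([np.sin(r)*x/r,np.sin(r)*y/r,np.cos(r)]);d=R@T[:3,:3]@d;c=p+R@T[:3,3];return c+d*(z-c[2])/d[2]
E
cat > w1.py <<'E'
from w import *
print("tool",p,"jaw",np.degrees(np.arctan2(R[1,1],R[0,1])))
cv2.imwrite("pics/w4.png",cv2.resize(im[150:400,120:460],None,fx=2.3,fy=2.3,interpolation=2))
E
python3 w1.py
```

```text
time_s: 12.58
tool_pos: [0.565, -0.0577, 0.137]
eef_rot: [-2.076, -2.357, -0.001]
wrist_force: [0.7, 1.0, -0.6]
gripper_width: 0.0471
tool [ 0.56504049 -0.05774144  0.13698392] jaw 7.2633556680442535
```

View pics/w4.png

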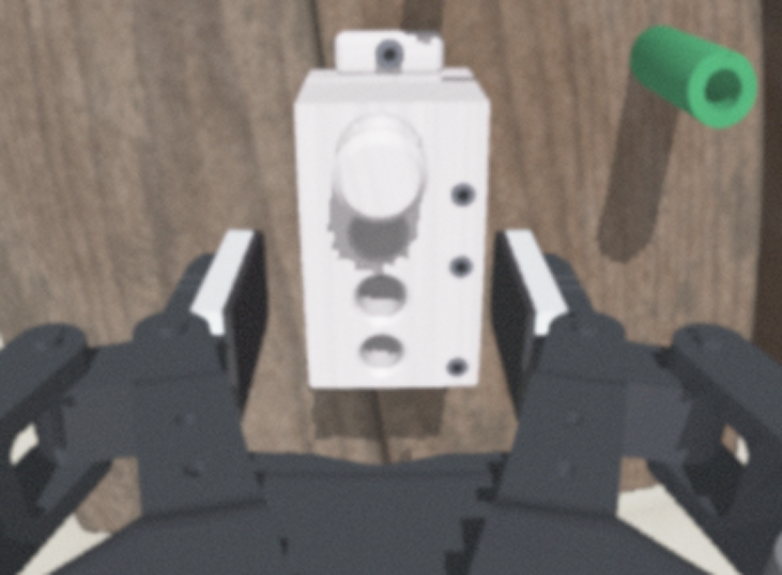

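The wrist view shows the seated head top centred at about (379,175) in the crop. That is on the jaw centre plane (column 378), and the jaws are square to the cutter.

```bash
python3 - <<'E'
from w import *
for a in((379.5,175),(335,175),(424,175),(379.5,131),(379.5,219)):
    print(wplane(120+a[0]/2.3,150+a[1]/2.3,.08).round(4), end=' ')
c=wplane(120+379.5/2.3,150+175/2.3,.08); d=R.T@(c-p); print("\nshift world mm",(c-p)*1e3,"tool",d*1e3)
E
```

```text
[ 0.566  -0.0558  0.08  ] [ 0.5536 -0.0574  0.08  ] [ 0.5783 -0.0542  0.08  ] [ 0.5643 -0.0431  0.08  ] [ 0.5677 -0.069   0.08  ] 
shift world mm [  0.92265164   1.68266687 -56.88183108] tool [ 1.52845047  1.13315155 56.88238011]
```

```bash
python3 -m inch '[[[0.4,0,-20,0],[0,0,-20,0],[0,0,-20,0],[0,0,-8,0],[0,0,-5,0],[0,0,-2,0],[0,0,0,0],[0,0,0,0]]]'; python3 -m inch '[[[0,0,0,0],[0,0,0,0],[0,0,0,0]]]' 0.36| grep -E "force|wid";python3 -m inch '[[[0,0,0,0],[0,0,0,0]]]' 0.34| grep -E "force|wid"; python3 -m inch '[[[0,0,0,0],[0,0,0,0]]]' 0.335| grep -E "force|wid";python3 -m inch '[[[0,0,0,0],[0,0,0,0]]]' 0.33| grep -E "force|wid"
```

```text
time_s: 13.35
tool_pos: [0.5657, -0.0589, 0.0625]
eef_rot: [2.077, 2.356, 0.001]
wrist_force: [-0.4, -0.4, -0.7]
gripper_width: 0.0466
wrist_force: [-0.3, -0.2, -0.6]
gripper_width: 0.0311
wrist_force: [-0.2, 0.4, -0.1]
gripper_width: 0.0286
wrist_force: [-0.3, 0.2, 0.4]
gripper_width: 0.0287
wrist_force: [0.9, -0.4, 1.3]
gripper_width: 0.0283
```

```bash
for o in 1; do python3 -m inch '[[[0,0,0,0],[0,0,0,0],[0,0,0,0]]]' 0.325| grep -E "force|wid";python3 -m inch '[[[0,0,0,0],[0,0,0,0],[0,0,0,0]]]' 0.32| grep -E "force|wid";python3 -m inch '[[[0,0,0,0],[0,0,0,0],[0,0,0,0]]]' 0.315| grep -E "force|wid"; done; python3 -c "
from rig import env;s=env.read_state();print(s['wrist_torque'],s['tool_pos'])"
```

```text
wrist_force: [1.9, 0.1, 0.4]
gripper_width: 0.0277
wrist_force: [1.4, 0.7, 0.9]
gripper_width: 0.0272
wrist_force: [1.9, 1.4, 3.1]
gripper_width: 0.0272
[ 0.12011819 -0.39369356 -0.00578257] [ 0.56539476 -0.05889443  0.06191198]
```

The grip is centred, with only about 2 N sideways. I'll nudge 0.3 mm and draw up slowly.

```bash
python3 -m inch '[[[0.3,0,0,0],[0,0,0,0]]]'| grep force; python3 -m inch '[[[0,0,1,0],[0,0,1,0],[0,0,0,0]]]' | grep -E "pos|force|wid"; python3 -m inch '[[[0,0,1,0],[0,0,1,0],[0,0,0,0]]]'| grep -E "pos|force|wid"
```

```text
wrist_force: [-0.4, 0.8, 6.3]
tool_pos: [0.5651, -0.0589, 0.0637]
wrist_force: [0.0, 0.5, -2.9]
gripper_width: 0.027
tool_pos: [0.5655, -0.0589, 0.0659]
wrist_force: [0.3, 0.1, -2.5]
gripper_width: 0.0273
```

The force is just the punch's weight, about 2.3 N, so it is lifting freely.

```bash
python3 -m inch '[[[0,0,1.5,0],[0,0,1.5,0],[0,0,1.5,0],[0,0,1.5,0],[0,0,0,0]]]' | grep -E "pos|force|wid"; python3 -m inch '[[[0,0,1.5,0],[0,0,1.5,0],[0,0,1.5,0],[0,0,1.5,0],[0,0,0,0]]]' | grep -E "pos|force|wid"; python3 -m inch '[[[0,0,1.5,0],[0,0,1.5,0],[0,0,1.5,0],[0,0,1.5,0],[0,0,0,0],[0,0,0,0]]]' | grep -E "time|pos|force|wid"; python3 - <<'E'
from rig import env
import cv2
a=cv2.resize(env.grab_frame("scene")["image"][120:290,190:350,::-1],None,fx=3.5,fy=3.5,interpolation=2)
cv2.imwrite("pics/fin.png",a)
E
```

```text
tool_pos: [0.5657, -0.0589, 0.0721]
wrist_force: [0.4, 0.3, -2.3]
gripper_width: 0.0272
tool_pos: [0.5657, -0.0589, 0.0781]
wrist_force: [-0.0, -0.2, -3.3]
gripper_width: 0.027
time_s: 16.85
tool_pos: [0.5656, -0.0589, 0.0839]
wrist_force: [-0.6, 0.2, -2.7]
gripper_width: 0.0275
```

View pics/fin.png

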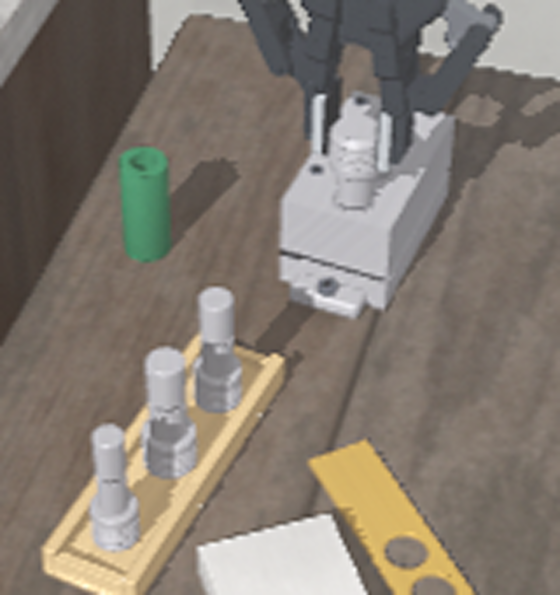

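The final view shows the toppled punch standing mid-lane between its neighbours. The seated punch is raised in the jaws with a dark line at its base on the plate. The cutter, strip, wax tube and block are in place. I'll hold briefly, check numerically that the cutter hasn't moved, and hand in.

```bash
python3 -m inch '[[[0,0,0,0],[0,0,0,0],[0,0,0,0],[0,0,0,0],[0,0,0,0],[0,0,0,0],[0,0,0,0]]]'; python3 - <<'E'
from rig import env
from h import *
g=env.grab_frame("scene");o=load("scene0")
def foot(f,x0,x1,y0,y1): return f["image"][y0:y1,x0:x1].mean(2).astype(np.float32)
for n,b in(("cutter foot",(268,302,190,212)),("tray end",(200,240,275,295)),("strip",(290,340,260,315))):
    print(n,cv2.phaseCorrelate(foot(o,*b),foot(g,*b)))
p=np.array([.5657,-.0589,0]);print("mouth",proj(g,p+[0,0,.056]),"shoulder",proj(g,p+[0,0,.078]))
print(env.sign_off())
E
```

```text
time_s: 17.48
tool_pos: [0.5655, -0.0589, 0.0838]
eef_rot: [-2.077, -2.357, 0.0]
wrist_force: [-0.0, 1.5, -2.7]
gripper_width: 0.0272
cutter foot ((0.027092123178174887, 0.00716700678617066), 0.9983281490427477)
tray end ((0.012181211399301617, -0.1170502313638), 1.065779002457857)
strip ((0.015385030549115442, 0.0008437948974098219), 0.9959267850319544)
mouth [290.73664604 175.27673532] shoulder [291.26407898 165.87332484]
the job is handed in; nothing more can be done
None
```

The job is handed in at 17.5 s, with both steps done; sign-off reports no verdict.

- **Toppled punch:** I pinched its shank near the end and loosened the grip until it swung head-down. I then lowered it into the lane's gap and let go. The last picture shows it upright on its head mid-lane, with both neighbours upright.
- **Seated punch:** I gripped its head and raised it 22 mm (TCP z from about 0.062 to 0.084). The wrist carried about 2.7 N down, close to the punch's own weight, so it was not jamming. It is still held in the fingers at 27.2 mm opening.
- **Everything else:** Comparing the scene before and after, the cutter and strip moved less than 0.03 px and the tray about 0.1 px. The block and wax tube look untouched in the last picture.

**Disagreement and limits:**
- **Position estimates:** The top-camera and wrist-camera positions of the seated head differed by about 4 mm in x and in y. In x I used about the wrist value and centred on the sideways force while closing; in y I took the mean.
- **Groove height:** I inferred this from the tool's rise and a dark line at the base of the punch in the picture. I did not measure it separately.

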